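Mount the toroidal transformer on its stud

TASK

Build up the toroidal transformer mount on the threaded stud of the aluminium plate: thread the wide rubber pad over the stud first, then the toroidal transformer, then the small rubber pad, and the steel washer last, each lying flat on the one below. Let go of everything, and do not push about or knock over the other things on the bench.

Things in the scene. Friction and masses are not known exactly. Their poses are not given: they have to be found in the camera images.
- stud_plate: Square aluminium plate 84 x 84 x 8 mm, fixed flat on the bench, with a screw head in each corner and an upright threaded steel stud at its centre: 8 mm diameter, standing 62 mm above the plate's top face (stud top 70 mm above the bench), its last 6 mm tapered. Origin: centre of the plate's underside, on the stud's axis, at bench height; z up, x and y along the sides.
- wide_pad_mid (a point): Wide black rubber pad, a flat ring 62 mm outside diameter, 8 mm thick, with an 18 mm hole, lying flat on the bench. Point: its centre, half-way up; z is its axis. Goes on the stud first.
- toroid_mid (a point): Toroidal transformer, a copper-coloured wound ring 60 mm outside diameter, 28 mm tall, with a 22 mm bore through it and its outer edges rounded by 3 mm; about 0.3 kg; lying flat on the bench. Point: its centre, half-way up; z is its axis. Goes on second.
- small_pad_mid (a point): Small black rubber pad, a flat ring 46 mm outside diameter, 6 mm thick, with an 18 mm hole, lying flat on the bench. Point: its centre, half-way up; z is its axis. Goes on third.
- steel_washer_mid (a point): Thick dark bare steel washer, a flat ring 38 mm outside diameter, 6 mm thick, with an 18 mm hole, lying flat on the bench. Point: its centre, half-way up; z is its axis. Goes on last.
- heat_sink: Bystander: finned aluminium heat sink 44 x 50 x 26 mm, standing loose. Origin: centre of its underside. Leave alone.
- oil_bottle: Bystander: small white bottle with a yellow cap, 36 mm diameter, 74 mm tall, standing loose. Origin: centre of its underside. Leave alone.
- red_tin: Bystander: squat white bottle with a red cap, 44 mm diameter, 50 mm tall, standing loose. Origin: centre of its underside. Leave alone.
- fuse_box: Bystander: small card box 40 x 62 x 28 mm, lying loose. Origin: centre of its underside. Leave alone.
- hose_nozzle (a point): Open end of the thick black fume hose (70 mm diameter), fixed. From here the hose arches up to 0.43 m and back down to its foot on the bench's left end at about x 0.62, y 0.27; no part of it is nearer than x 0.57. Keep arm and gripper on the robot's side of it: draw in before swinging sideways.
Not all that is in view belongs to the job. What is shaped like the part that bears steel_washer_mid but purple or red is not meant.

How it is judged:
On the way, in this order (a step that is already met when the one before it is completed fails the run):
1. the wide rubber pad lies flat on the plate, round the stud (horizontal distance between wide_pad_mid and stud_plate below 0.0075 m and z of wide_pad_mid in the frame of stud_plate between 0.009 and 0.015 m and angle between wide_pad_mid's own z axis and vertical below 0.12 rad), for 0.2 s.
2. the toroid lies flat on the wide pad, round the stud (horizontal distance between toroid_mid and stud_plate below 0.0085 m and z of toroid_mid in the frame of stud_plate between 0.027 and 0.033 m and angle between toroid_mid's own z axis and vertical below 0.12 rad), for 0.2 s.
3. the small rubber pad lies flat on the toroid, round the stud (horizontal distance between small_pad_mid and stud_plate below 0.0075 m and z of small_pad_mid in the frame of stud_plate between 0.044 and 0.05 m and angle between small_pad_mid's own z axis and vertical below 0.12 rad), for 0.2 s.
4. the steel washer lies flat on the small pad, round the stud (horizontal distance between steel_washer_mid and stud_plate below 0.0075 m and z of steel_washer_mid in the frame of stud_plate between 0.05 and 0.056 m and angle between steel_washer_mid's own z axis and vertical below 0.12 rad), for 0.2 s.
At the end, for the whole second after the job is handed in: Wide rubber pad, toroid, small rubber pad and steel washer are threaded on the stud in that order, plate upwards, released and at rest. Each is flat (0.12 rad), within 3 mm of its height in the stack and 7.5 mm (toroid 8.5 mm) of the stud axis (all of step 1 and all of step 2 and all of step 3 and all of step 4 and linear speed of each of wide_pad, toroid, small_pad, steel_washer below 0.02 m/s); the robot touches nothing.
It fails at once if the heat sink is pushed more than 30 mm or tipped over (distance of heat_sink from where it was at the start of the episode above 0.03 m or angle between heat_sink's own z axis and vertical above 0.6 rad).
It fails at once if the small yellow-capped bottle is pushed more than 30 mm or tipped over (distance of oil_bottle from where it was at the start of the episode above 0.03 m or angle between oil_bottle's own z axis and vertical above 0.6 rad).
It fails at once if the squat red-capped bottle is pushed more than 30 mm or tipped over (distance of red_tin from where it was at the start of the episode above 0.03 m or angle between red_tin's own z axis and vertical above 0.6 rad).
It fails at once if the small card box is pushed more than 30 mm or tipped over (distance of fuse_box from where it was at the start of the episode above 0.03 m or angle between fuse_box's own z axis and vertical above 0.6 rad).
It also fails if it takes over 131 s, if anything falls off the work surface, if the arm or the gripper's body presses on something with over 40 N, if the wrist force passes 120 N, or if a joint passes its speed limit or range.

ROBOT

A 6-joint arm with a two-finger parallel gripper is mounted at the origin on a cart in front of the work surface, level with it; the furniture and walls round the work are solid. World frame = base frame: x ahead of the robot, y to its left, z up, the work surface at z = 0. Lengths are in m, angles in rad, forces in N, time in s.
With the tool pointing down it reaches from about 0.375 to 0.9 m from the base axis. Payload 3.1 kg.
Tool frame: the origin (TCP) lies midway between the tips of the shut fingers; the grasp point (between the pads) lies 19 mm behind it; z points along the fingers, y is the line along which they close (so a half turn about z gives the same grasp; the last joint's range is limited). The gripper opens to 85 mm and grips with 20 to 120 N. Pads are 22 mm wide; open, the fingers measure 114 mm over their backs; the gripper's body (76 mm by 85 mm) begins 54 mm behind the grasp point. The pads swing forward as they close: fully open they stand 13 mm farther back than shut.
Start: joints at [0.96, 0.527, 1.433, -0, 1.181, -0.178], TCP at [0.262, 0.567, 0.231] pointing down, gripper open.
Joint ranges: [-3.08, 3.08], [-0.75, 2.2], [0.22, 2.44], [-1.43, 4.57], [0, 2.65], [-2.85, 2.85]. Speed limits (rad/s): [2.79, 2.79, 3.14, 3.14, 3.14, 3.14].

INTERFACE

Orientations are given as a unit quaternion [x, y, z, w].
In Python, from station import manip gives the robot as it stands.
- The arm moves only by the tool step_arm, never from a script. Its argument "targets" is text: rows parted by semicolons, each of 4 numbers parted by spaces: the shift along the tool's x, y, z in mm, then the turn about the tool's z in degrees. A call has 1 to 12 rows; each row is the pose to reach, as a shift and turn from the pose commanded when the call began, along the tool's axes at that moment; what a row does not reach only later rows make up. A row lasts 1/10 s, in which the tool goes at most 50 mm and 8.59 degrees, less where a joint would pass 70% of its speed; a pose out of reach is approached as far as the arm can. A call with a gripper value outside its range is refused whole. "gripper" is the closure, from 0 (fully open) to 1 (shut), set as the call begins (left out, the last holds). The fingers move at their own pace and stop on an object; "squeeze" is the grip in N (left out, the last holds). Time passes only in rows, so rows that repeat a pose let the fingers close. It gives the time, the measured TCP pose, the force, the opening and the grip force at its end, in the units of the state.
- manip.sense(): the state, without advancing time (a new reading comes with each control period).
- manip.snapshot(name): name is "scene" or "top" or "wrist"; returns the picture (400x640x3 uint8, red, green, blue); there is no depth.
- manip.get_calibration(name): a dict with "fov_y" (degrees; the focal length in pixels is half the picture's height over the tangent of half this angle, whatever the lens; pixels are square), "cx", "cy" (the principal point, pixels), "extrinsics" (4x4, takes a point from camera to world coordinates); the wrist camera has in their place "tool_from_camera" (4x4, takes a point from camera to tool coordinates, whose origin is the TCP and whose axes are the flange's). Camera axes: x right, y down, z forward; pixel columns grow to the right and rows downward; lengths in m; the calibration is good to about 2 mm. A picture is of the moment at which its call begins: read the wrist's pose just before it. get_calibration takes no time and is no camera call.
- manip.sign_off(): hands the job in; it is judged then, once.
Trained networks look in the newest picture that a camera, given by its name, has taken for a name from the list of things; names that differ only in an ending like _2 or _b are one class to them, and where a whole thing is asked for, a point or a joint stands for the part that bears it (a point fixed in the world has none). Each returns a list of dicts, best first, with "p" (0 to 1); they miss things now and then, are a little off and sometimes report something else, mostly with a low value. They report only what shows in the picture. A call takes as long as a camera call. They do not tell look-alikes from the thing itself.
- manip.recognise(camera, query): "position" ([column, row] in pixels, amid what is visible of it).
- manip.masks_of(camera, query): "pixels" (400x640 bool, what is visible of it) and "position" ([column, row] in pixels, amid what is visible of it).
- manip.mark_of(camera, query): "position" ([column, row] in pixels: a listed point, or the origin of a listed thing).
The state is a dict: "t": time; "q": joint angles; "qd": joint speeds; "tau": joint torques, N m; "tcp_pos": TCP position; "tool_rot": TCP orientation; "force": force on the tool from outside, world axes, zero at the start; "ft_torque": the same for the moment, N m; "finger_gap": opening from 0.0 (shut) to 1.0 (fully open); "gripper_force": force on a finger pad.
Only numpy, scipy, OpenCV 4.12 (cv2) and the standard library are available. Lean on these libraries where they do the work, as an engineer would, in place of code of your own. Each camera call takes 0.05 s, during which the arm holds its last target. There are 200 camera calls.

## Working session

There is one attempt and no reset: what is moved stays moved. The work goes in short steps, Python scripts to look and compute and a tool call to move; the robot and the scene stay as the last step left them, time stands still between calls to the robot, and variables do not carry over. Pictures are saved under pics/ and viewed, at most 17 in all, crops included, and the job is handed in when it is done.

Besides the shell and the picture viewer there is one more tool, called as a command line: name --argument value ..., lists and objects as JSON in quotes. step_arm: Moves the arm, as the interface text tells. Its arguments: {"type":"object","properties":{"targets":{"type":"string"},"gripper":{"type":"number"},"squeeze":{"type":"number"}},"required":["targets"]}

```bash
mkdir -p pics; cat > h.py <<'E'
import numpy as np, cv2
from station import manip
from scipy.spatial.transform import Rotation as R
def cam(n,s=None):
    c=manip.get_calibration(n)
    if 'extrinsics' in c: T=np.array(c['extrinsics'])
    else:
        s=s or manip.sense(); W=np.eye(4); W[:3,:3]=R.from_quat(s['tool_rot']).as_matrix(); W[:3,3]=s['tcp_pos']
        T=W@np.array(c['tool_from_camera'])
    return c,T
def ray(n,px,z,s=None):
    c,T=cam(n,s); f=200/np.tan(np.radians(c['fov_y'])/2)
    d=T[:3,:3]@np.array([(px[0]-c['cx'])/f,(px[1]-c['cy'])/f,1])
    return T[:3,3]+d*(z-T[2,3])/d[2]
def snap(n,name):
    s=manip.sense(); im=manip.snapshot(n); cv2.imwrite('pics/'+name,im[:,:,::-1]); return s,im
E
python3 - <<'E'
from h import *
for n in ['scene','top']:
    snap(n,n+'0.png')
    c=manip.get_calibration(n); print(n,{k:v for k,v in c.items() if k!='extrinsics'},np.round(c['extrinsics'],3).tolist())
Z=dict(stud_plate=0,wide_pad_mid=.004,toroid_mid=.014,small_pad_mid=.003,steel_washer_mid=.003,heat_sink=0,oil_bottle=0,red_tin=0,fuse_box=0)
for n in ['top','scene']:
  for k,z in Z.items():
    for r in manip.mark_of(n,k)[:4]:
        print(n,k,round(r['p'],2),np.round(r['position']),np.round(ray(n,r['position'],z),3))
print(manip.get_calibration('wrist'),manip.sense())
E
```

```text
scene {'fov_y': 45.99009553147092, 'cx': 320.8126852717123, 'cy': 194.90484958245787} [[-0.817, -0.444, 0.369, 0.154], [-0.577, 0.612, -0.54, 0.443], [0.014, -0.654, -0.756, 0.869], [0.0, 0.0, 0.0, 1.0]]
top {'fov_y': 53.17646549491766, 'cx': 314.71792601859755, 'cy': 198.0521074640428} [[-0.016, -0.996, 0.093, 0.444], [-1.0, 0.016, -0.002, -0.121], [0.0, -0.093, -0.996, 1.186], [0.0, 0.0, 0.0, 1.0]]
top stud_plate 0.58 [274. 212.] [ 0.514 -0.002  0.   ]
top wide_pad_mid 0.77 [400. 229.] [ 0.458 -0.374  0.004]
top toroid_mid 0.59 [362. 191.] [ 0.571 -0.262  0.014]
top small_pad_mid 0.47 [337. 235.] [ 0.445 -0.186  0.003]
top steel_washer_mid 0.61 [306. 216.] [ 0.5   -0.097  0.003]
top steel_washer_mid 0.6 [232. 231.] [0.46  0.122 0.003]
top steel_washer_mid 0.59 [212. 212.] [0.519 0.182 0.003]
top steel_washer_mid 0.42 [409. 186.] [ 0.587 -0.404  0.003]
top heat_sink 0.7 [321. 180.] [ 0.609 -0.142  0.   ]
top oil_bottle 0.58 [240. 190.] [0.582 0.099 0.   ]
top red_tin 0.71 [374. 260.] [ 0.37  -0.294  0.   ]
top fuse_box 0.76 [409. 184.] [ 0.592 -0.406  0.   ]
scene stud_plate 0.88 [2
[... 1164 characters left out ...]
)} {'t': 1.0, 'q': array([ 9.59517152e-01,  5.27475321e-01,  1.43268812e+00, -1.70746732e-06,
        1.18140009e+00, -1.78502662e-01]), 'qd': array([-9.41514885e-04, -7.74372393e-05,  5.09582280e-04, -3.72810330e-04,
       -2.05951819e-03, -5.26729919e-04]), 'tau': array([-5.52872843e-04, -4.42331922e+01, -1.78421795e+01, -1.98343550e-04,
        7.96625573e-04, -3.10827673e-06]), 'tcp_pos': array([0.26208689, 0.56737677, 0.23132937]), 'tool_rot': array([2.14703200e-01, 9.76679341e-01, 1.31368387e-05, 6.33090252e-06]), 'force': array([ 0.10541021, -0.31630488,  0.10369893]), 'ft_torque': array([-0.02969664, -0.00490367, -0.05737956]), 'gripper_force': 0.0, 'finger_gap': 0.9976651221837849}
```

```bash
python3 - <<'E'
import cv2
a=cv2.imread('pics/top0.png')[140:300,180:440]; cv2.imwrite('pics/topc.png',cv2.resize(a,None,fx=3,fy=3,interpolation=cv2.INTER_CUBIC))
E
```

```text
(no output)
```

View pics/topc.png

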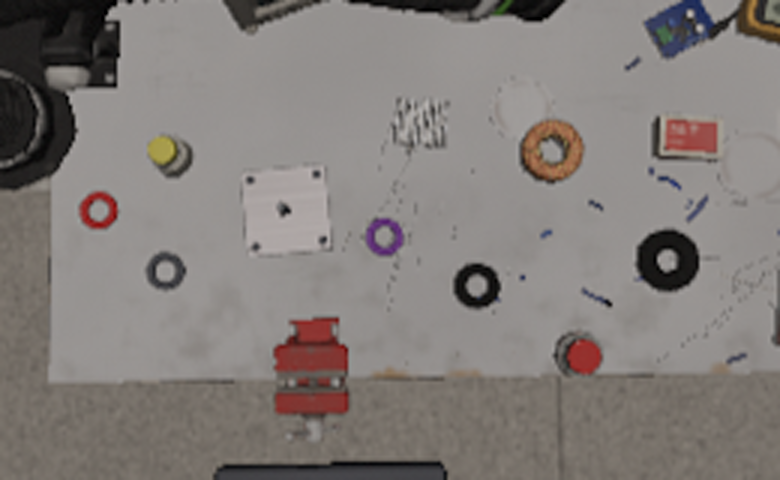

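View pics/scene0.png

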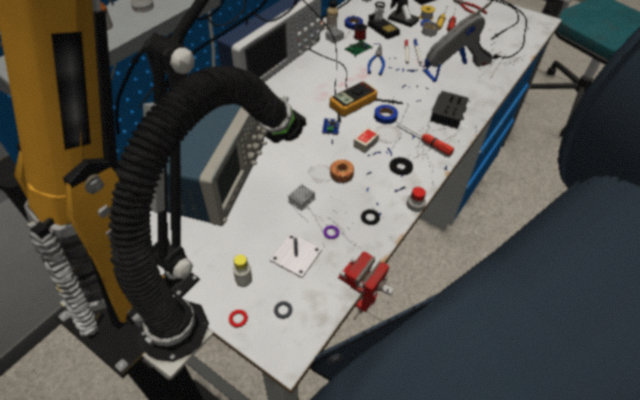

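The washer look-alikes in the top image are purple at (306,216), red at (212,212) and dark steel at (232,231). By the description I choose the dark one. The other parts have no look-alikes: wide pad (400,229), toroid (362,191), small pad (337,235).

```bash
cat >> h.py <<'E'
def go(p,yaw=180,s=None):
    """tool-axis shift (mm) and turn (deg) to world p with tool-x yaw (deg)"""
    s=s or manip.sense(); M=R.from_quat(s['tool_rot']).as_matrix()
    d=M.T@(np.array(p)-s['tcp_pos'])*1000; y0=np.degrees(np.arctan2(M[1,0],M[0,0]))
    print('go',np.round(p,3),'shift',np.round(d,1),'turn',round(-((yaw-y0+180)%360-180),1),'now',np.round(s['tcp_pos'],4),'t',s['t'])
E
python3 - <<'E'
from h import *
L=[]
for n in ['top','scene']:
    r=manip.mark_of(n,'hose_nozzle'); 
    if r: print(n,r[0]); L.append((ray(n,r[0]['position'],0),cam(n)[1][:3,3]))
if len(L)==2:
    A=[];b=[]
    for p,o in L:
        d=(p-o)/np.linalg.norm(p-o);P=np.eye(3)-np.outer(d,d);A.append(P);b.append(P@o)
    print(np.linalg.lstsq(np.vstack(A),np.hstack(b),rcond=None)[0])
go([.42,.12,.25]);
a=cv2.imread('pics/top0.png')[205:245,192:252]; cv2.imwrite('pics/w.png',cv2.resize(a,None,fx=8,fy=8))
E
```

```text
go [0.42 0.12 0.25] shift [-331.  -339.9  -18.7] turn -24.8 now [0.2621 0.5674 0.2313] t 1.1
```

View pics/w.png

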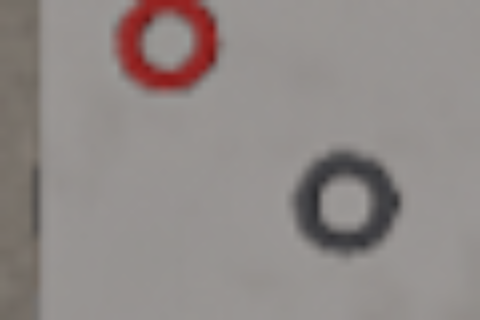

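The crop shows the dark grey steel washer at top pixel (235,230) beside the red look-alike (213,210), so the dark one is right. Now moving.

step_arm --targets "-331 -340 -19 -24.8;-331 -340 -19 -24.8;-331 -340 -19 -24.8;-331 -340 -19 -24.8;-331 -340 -19 -24.8;-331 -340 -19 -24.8;-331 -340 -19 -24.8;-331 -340 -19 -24.8;-331 -340 -19 -24.8;-331 -340 -19 -24.8;-331 -340 -19 -24.8;-331 -340 -19 -24.8" --gripper 0 --squeeze 40

```text
t: 2.3
tcp_pos: [0.42, 0.1196, 0.2504]
tool_rot: [0.001, 1.0, 0.0, -0.0]
force: [-0.2, 0.2, -0.1]
finger_gap: 0.998
gripper_force: 0.0
```

```bash
python3 - <<'E'
from h import *
s,im=snap('wrist','w1.png')
for k,z in dict(stud_plate=0,steel_washer_mid=.003,oil_bottle=0,small_pad_mid=.003).items():
    for r in manip.mark_of('wrist',k)[:3]: print(k,round(r['p'],2),np.round(r['position'],1),np.round(ray('wrist',r['position'],z,s),4))
    for r in manip.masks_of('wrist',k)[:3]:
        m=r['pixels']; v,u=np.nonzero(m); (c,a,ang)=cv2.minAreaRect(np.c_[u,v].astype(np.float32)); print('  mask',m.sum(),np.round(c,1),np.round(a,1),round(ang,1),np.round(ray('wrist',c,2*z if k!='stud_plate' else .008,s),4))
E
```

```text
stud_plate 0.85 [222.6 249.8] [ 0.5232 -0.0058  0.    ]
  mask 3648 [222.1 248.9] [66.4 68.2] 81.5 [ 0.5185 -0.0038  0.008 ]
steel_washer_mid 0.87 [143.6 226.2] [ 0.4902 -0.0993  0.003 ]
steel_washer_mid 0.79 [374.3 249.5] [0.5219 0.1858 0.003 ]
steel_washer_mid 0.56 [318.3 203.8] [0.462  0.1157 0.003 ]
  mask 515 [317.5 204. ] [30. 29.] 90.0 [0.4614 0.1148 0.006 ]
  mask 524 [143.  228.5] [29. 30.] 90.0 [ 0.4921 -0.0988  0.006 ]
  mask 503 [370.  250.5] [27. 30.] 90.0 [0.522 0.18  0.006]
oil_bottle 0.9 [312.9 287.8] [0.5775 0.1081 0.    ]
  mask 1331 [310.4 301.6] [29.6 53.6] 9.0 [0.598  0.1045 0.    ]
  mask 965 [ 61. 190.] [36. 40.] 90.0 [ 0.4434 -0.1885  0.006 ]
```

View pics/w1.png

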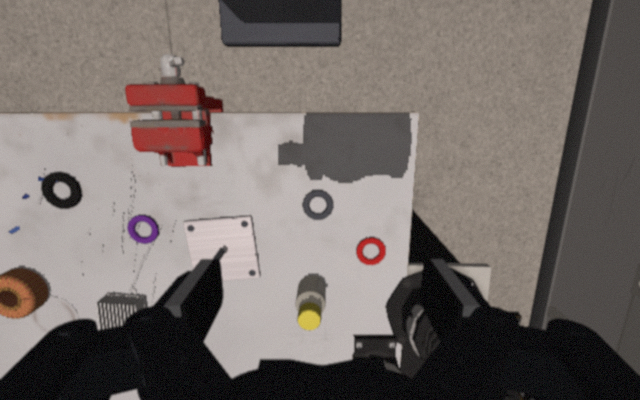

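The picture shows the steel washer at (318,204), the plate at (222,249) with the stud leaning away, and the look-alikes purple (143,228) and red (371,251). On to the wide pad.

step_arm --targets "0 -496 50 0;0 -496 50 0;0 -496 50 0;0 -496 50 0;0 -496 50 0;0 -496 50 0;0 -496 50 0;0 -496 50 0;0 -496 50 0;0 -496 50 0;0 -496 50 0;0 -496 50 0"

```text
t: 3.95
tcp_pos: [0.4196, -0.3767, 0.1996]
tool_rot: [0.001, 1.0, 0.001, -0.0]
force: [0.0, 0.6, -0.0]
finger_gap: 1.004
gripper_force: 0.0
```

```bash
cat >> h.py <<'E'
def look(k,z,name,n=2):
    """marks of k at height z and ring outline fitted by ellipse, seen on its top face 2z"""
    s,im=snap('wrist',name)
    for r in manip.mark_of('wrist',k)[:n]: print(k,round(r['p'],2),np.round(r['position'],1),np.round(ray('wrist',r['position'],z,s),4))
    for r in manip.masks_of('wrist',k)[:n]:
        c,_=cv2.findContours(r['pixels'].astype(np.uint8),cv2.RETR_EXTERNAL,cv2.CHAIN_APPROX_NONE); c=max(c,key=cv2.contourArea)
        e=cv2.fitEllipse(c); print(' ellipse',np.round(e[0],1),np.round(e[1],1),np.round(ray('wrist',e[0],z,s),4),np.round(ray('wrist',e[0],2*z,s),4))
    return s
E
python3 - <<'E'
from h import *
s=look('wide_pad_mid',.004,'w2.png'); go([.463,-.376,.1],180,s)
E
```

```text
wide_pad_mid 0.86 [318.7 224.2] [ 0.4691 -0.3796  0.004 ]
 ellipse [319.2 221.2] [55.2 56.3] [ 0.4657 -0.379   0.004 ] [ 0.4643 -0.3789  0.008 ]
 ellipse [498.8 200.5] [39.6 46.6] [ 0.4434 -0.1915  0.004 ] [ 0.4423 -0.1936  0.008 ]
go [ 0.463 -0.376  0.1  ] shift [-43.4   0.6  99.6] turn -0.1 now [ 0.4196 -0.3767  0.1996] t 3.95
```

step_arm --targets "-46 -2 50 0;-46 -2 100 0;-46 -2 140 0;-46 -2 140 0;-46 -2 140 0"

```text
t: 4.6
tcp_pos: [0.4656, -0.3762, 0.0597]
tool_rot: [-0.001, 1.0, 0.001, -0.001]
force: [-0.8, 0.5, 0.1]
finger_gap: 0.999
gripper_force: 0.0
```

```bash
python3 - <<'E'
from h import *
s=look('wide_pad_mid',.004,'w3.png',1); go([.466,-.379,-.004],180,s)
E
```

```text
wide_pad_mid 0.72 [312.6 227. ] [ 0.467  -0.3816  0.004 ]
 ellipse [316.3 224.6] [93.9 97.9] [ 0.4654 -0.3793  0.004 ] [ 0.464  -0.3793  0.008 ]
go [ 0.466 -0.379 -0.004] shift [-0.6 -3.  63.7] turn 0.1 now [ 0.4656 -0.3762  0.0597] t 4.6
```

View pics/w3.png

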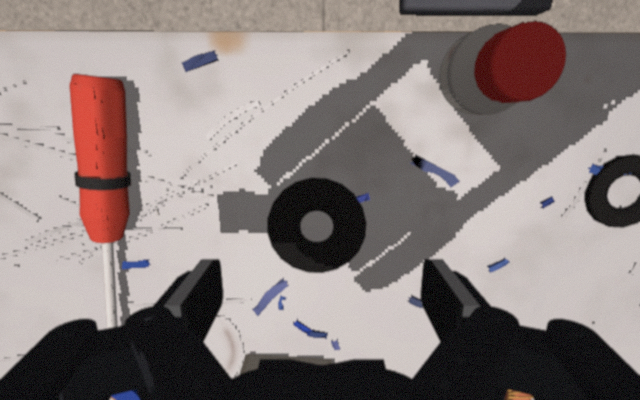

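The pad is at (316,225), clear of tin and screwdriver, centred between the fingers. Going down and gripping.

step_arm --targets "0.5 -3 40 0;0.5 -3 60 0;0.5 -3 63.5 0;0.5 -3 63.5 0;0.5 -3 63.5 0"

```text
t: 5.25
tcp_pos: [0.4666, -0.3824, -0.0008]
tool_rot: [-0.0, 1.0, -0.002, 0.001]
force: [-0.9, -0.4, 0.4]
finger_gap: 0.998
gripper_force: 0.0
```

step_arm --targets "0 0 0 0;0 0 0 0;0 0 0 0;0 0 0 0;0 0 0 0;0 0 0 0" --gripper 1 --squeeze 40

```text
t: 5.85
tcp_pos: [0.4661, -0.3817, -0.001]
tool_rot: [0.0, 1.0, -0.001, 0.001]
force: [-2.1, 1.2, 10.5]
finger_gap: 0.672
gripper_force: 40.4
```

step_arm --targets "0 0 -10 0;0 0 -30 0;0 0 -60 0;0 0 -110 0;0 0 -160 0;0 0 -200 0;0 0 -200 0;0 0 -200 0"

```text
t: 6.65
tcp_pos: [0.4658, -0.3813, 0.1985]
tool_rot: [-0.0, 1.0, -0.001, 0.001]
force: [0.0, -0.9, -0.9]
finger_gap: 0.668
gripper_force: 42.8
```

```bash
python3 - <<'E'
from h import *
s=look('wide_pad_mid',.004,'w4.png',1)
E
```

```text
ellipse [321.4 268.4] [128.7 134.2] [ 0.5673 -0.3819  0.004 ] [ 0.5652 -0.3819  0.008 ]
```

View pics/w4.png

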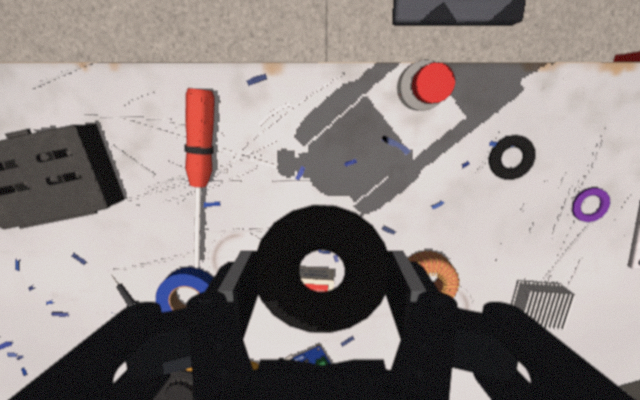

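The pad is held flat between the fingers at (321,268). Next the stud: view it from the side at y≈+0.11.

```bash
python3 - <<'E'
from h import *
s=manip.sense(); p=ray('wrist',[321.4,268.4],s['tcp_pos'][2]+.007,s); print('held offs',p-s['tcp_pos']); go([.43,.11,.21])
E
```

```text
held offs [-0.00193948 -0.00012817  0.007     ]
go [0.43 0.11 0.21] shift [ 34.5 490.1 -13.3] turn 0.0 now [ 0.4645 -0.38    0.1951] t 6.8
```

step_arm --targets "36 0 -12 0;36 60 -12 0;36 491 -12 0;36 491 -12 0;36 491 -12 0;36 491 -12 0;36 491 -12 0;36 491 -12 0;36 491 -12 0;36 491 -12 0;36 491 -12 0;36 491 -12 0"

```text
t: 8.0
tcp_pos: [0.4276, 0.1141, 0.2074]
tool_rot: [-0.003, 1.0, 0.001, -0.002]
force: [-0.2, -0.5, -0.7]
finger_gap: 0.671
gripper_force: 42.8
```

```bash
python3 - <<'E'
from h import *
s,im=snap('wrist','w5.png')
r=manip.mark_of('wrist','stud_plate')[0]; print(r['p'],r['position'],ray('wrist',r['position'],0,s))
m=manip.masks_of('wrist','stud_plate')[0]; v,u=np.nonzero(m['pixels']); print(u.min(),u.max(),v.min(),v.max())
a=im[v.min()-20:v.max()+20,u.min()-20:u.max()+20,::-1]; print('crop origin',u.min()-20,v.min()-20)
cv2.imwrite('pics/w5c.png',cv2.resize(a,None,fx=5,fy=5,interpolation=cv2.INTER_CUBIC)[:600,:800])
go([.52,-.004,.2],180,s)
E
```

```text
0.78 [215.2, 259.6] [ 0.52390618 -0.00577166  0.        ]
172 251 220 293
crop origin 152 200
go [ 0.52  -0.004  0.2  ] shift [ -91.7 -118.8    6.9] turn 0.4 now [0.4276 0.1141 0.2074] t 8.0
```

View pics/w5c.png

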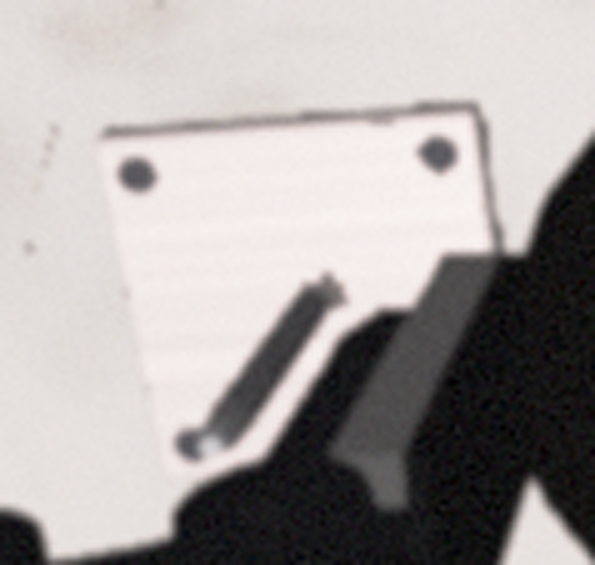

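```bash
python3 - <<'E'
from h import *
s=manip.sense(); print(s['tcp_pos'],s['qd'].round(3))
s['tcp_pos']=np.array([.4276,.1141,.2074])
P=lambda u,v,z:np.round(ray('wrist',[u,v],z,s),4)
a,b,c=P(179.6,235,.008),P(239.6,230.6,.008),P(190,289,.008)
print('screws',a,b,c,'mid',(b+c)/2,'yaw',np.degrees(np.arctan2(*(b-a)[[1,0]])),np.linalg.norm(a-b),np.linalg.norm(a-c))
print('base',P(216.4,257.5,.008),'top',P(193.6,288,.07))
E
```

```text
[0.42881747 0.10966521 0.20781524] [-0.034 -0.008 -0.002  0.003 -0.001  0.002]
screws [ 0.4907 -0.0402  0.008 ] [0.4855 0.0253 0.008 ] [ 0.5565 -0.036   0.008 ] mid [ 0.521   -0.00535  0.008  ] yaw 94.53915229790071 0.065706087997993 0.06593390630017303
base [ 0.5173 -0.0025  0.008 ] top [ 0.5193 -0.0053  0.07  ]
```

```bash
python3 - <<'E'
from h import *
s,im=snap('wrist','w6.png'); old=cv2.imread('pics/w5.png'); new=im[:,:,::-1].copy()
def tr(u,v,h=9):
    t=old[int(v)-h:int(v)+h+1,int(u)-h:int(u)+h+1]; y0,x0=int(v)-30,int(u)-30
    r=cv2.matchTemplate(new[y0:y0+60,x0:x0+60],t,cv2.TM_CCOEFF_NORMED); _,m,_,l=cv2.minMaxLoc(r); return np.array([l[0]+x0+h-int(u)+u,l[1]+y0+h-int(v)+v]),m
Q=[]
for (u,v),z in {(179.6,235):.008,(239.6,230.6):.008,(190,289):.008,(216.4,257.5):.008,(193.6,288):.07}.items():
    p,m=tr(u,v); w=ray('wrist',p,z,s); Q.append(w); print(p-[u,v],round(m,2),w.round(4))
print((Q[1]+Q[2])/2); go([.52,-.004,.13],180,s)
E
```

```text
[ 5. -1.] 0.99 [ 0.4909 -0.0393  0.008 ]
[ 5. -1.] 0.99 [0.4857 0.0263 0.008 ]
[ 6 -2] 0.93 [ 0.5554 -0.0335  0.008 ]
[ 5. -2.] 0.94 [ 0.5163 -0.0013  0.008 ]
[ 5. -1.] 0.88 [ 0.5197 -0.0051  0.07  ]
[ 0.52057353 -0.00360649  0.008     ]
go [ 0.52  -0.004  0.13 ] shift [ -91.3 -113.7   77.6] turn 0.1 now [0.4288 0.1097 0.2078] t 8.15
```

step_arm --targets "-30 -38 0 0;-60 -76 0 0;-92 -113 0 0;-92 -113 30 0;-92 -113 80 0;-92 -113 100 0;-92 -113 100 0;-92 -113 100 0;-92 -113 100 0"

```text
t: 9.1
tcp_pos: [0.5227, -0.0041, 0.1101]
tool_rot: [0.001, 1.0, -0.0, 0.001]
force: [-0.4, -0.2, -0.8]
finger_gap: 0.668
gripper_force: 43.0
```

```bash
python3 - <<'E'
from h import *
s,im=snap('wrist','w7.png'); cv2.imwrite('pics/w7c.png',im[180:380,200:440,::-1].repeat(3,0).repeat(3,1)); go([.521,-.0035,.009],180,s)
E
```

```text
go [ 0.521 -0.004  0.009] shift [  2.    0.7 101.1] turn -0.1 now [ 0.5227 -0.0041  0.1101] t 9.1
```

View pics/w7c.png

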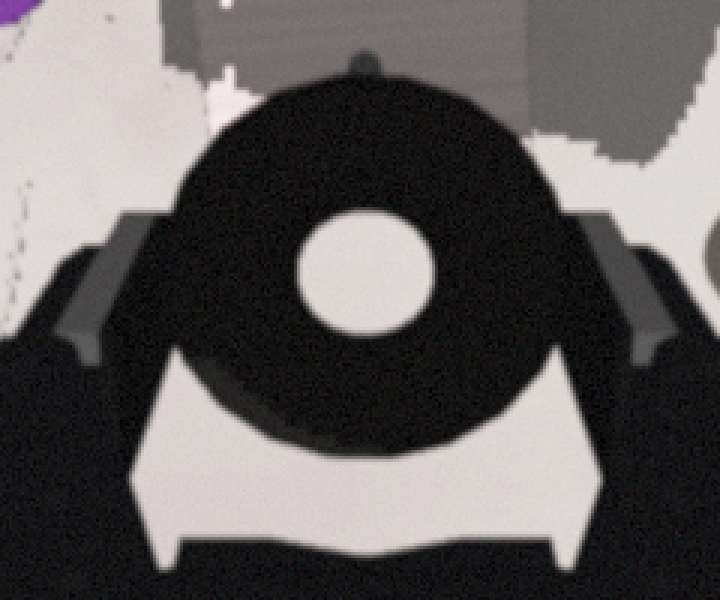

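The stud base shows at px (322,200), in line with the hole's centre column (322,270). I check the x direction numerically.

```bash
python3 - <<'E'
from h import *
s=manip.sense()
print('stud near edge',ray('wrist',[321.7,197],.008,s)); z=s['tcp_pos'][2]
print('pad centre',ray('wrist',[321.9,268.4],z+.007,s),'tool',s['tcp_pos']); go([.5205,-.0038,.009],180,s)
E
```

```text
stud near edge [ 0.51773482 -0.00385298  0.008     ]
pad centre [ 0.52075778 -0.00374812  0.11737257] tool [ 0.52274717 -0.00387115  0.11037257]
go [ 0.52  -0.004  0.009] shift [  2.6   0.2 101.4] turn -0.0 now [ 0.5227 -0.0039  0.1104] t 9.15
```

step_arm --targets "0 0 25 0;0 0 45 0;0 0 60 0;0 0 75 0;0 0 90 0;0 0 98 0;0 0 98 0;0 0 98 0"

```text
t: 9.95
tcp_pos: [0.5222, -0.0032, 0.0116]
tool_rot: [-0.0, 1.0, -0.0, 0.001]
force: [-0.3, 0.4, -1.2]
finger_gap: 0.668
gripper_force: 43.0
```

step_arm --targets "0 0 3.5 0;0 0 3.5 0;0 0 3.5 0"

```text
t: 10.25
tcp_pos: [0.5216, -0.0031, 0.0076]
tool_rot: [0.0, 1.0, -0.0, 0.0]
force: [-0.4, 0.8, -0.8]
finger_gap: 0.668
gripper_force: 43.0
```

step_arm --targets "0 0 0 0;0 0 0 0;0 0 0 0;0 0 0 0;0 0 0 0" --gripper 0

```text
t: 10.75
tcp_pos: [0.5215, -0.0031, 0.0073]
tool_rot: [-0.0, 1.0, -0.0, -0.0]
force: [0.6, -0.2, -0.2]
finger_gap: 1.0
gripper_force: 0.0
```

step_arm --targets "0 0 -30 0;0 0 -80 0;0 0 -130 0;0 0 -180 0;60 0 -200 0;100 0 -200 0;100 0 -200 0;100 0 -200 0"

```text
t: 11.55
tcp_pos: [0.42, -0.0028, 0.2076]
tool_rot: [0.0, 1.0, 0.0, 0.0]
force: [0.6, -0.1, 1.0]
finger_gap: 1.001
gripper_force: 0.0
```

```bash
python3 - <<'E'
from h import *
s=look('wide_pad_mid',.004,'w8.png',1); r=ray
m=manip.masks_of('wrist','wide_pad_mid')
if m: print(np.round(ray('wrist',m[0]['position'],.012,s),4))
go([.45,-.265,.2],180,s)
L=[]
E
```

```text
ellipse [321.5 267.7] [48.1 54.1] [ 0.5248 -0.0029  0.004 ] [ 0.5227 -0.0029  0.008 ]
[0.5167 0.0022 0.012 ]
go [ 0.45  -0.265  0.2  ] shift [ -30.1 -262.2    7.6] turn -0.0 now [ 0.42   -0.0028  0.2076] t 11.55
```

View pics/w8.png

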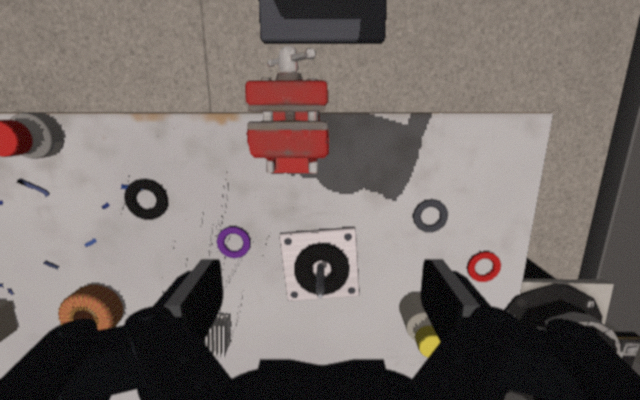

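The wide pad sits flat around the stud, pad centre at (321,268) against the screw centroid at about (320,266). Now the toroid, after estimating the hose nozzle.

```bash
python3 - <<'E'
from h import *
a=cv2.imread('pics/top0.png'); cv2.imwrite('pics/topn.png',cv2.resize(a[90:190,220:420],None,fx=4,fy=4))
A=[];b=[]
for n,px in (('top',(355,140)),('scene',(288,125))):
    o=cam(n)[1][:3,3]; d=ray(n,px,0)-o; d/=np.linalg.norm(d); P=np.eye(3)-np.outer(d,d); A.append(P);b.append(P@o)
print(np.linalg.lstsq(np.vstack(A),np.hstack(b),rcond=None))
E
```

```text
(array([ 0.70572236, -0.23129093,  0.11910637]), array([8.98208833e-05]), np.int32(3), array([1.41421356, 1.34281527, 0.4436746 ]))
```

View pics/topn.png

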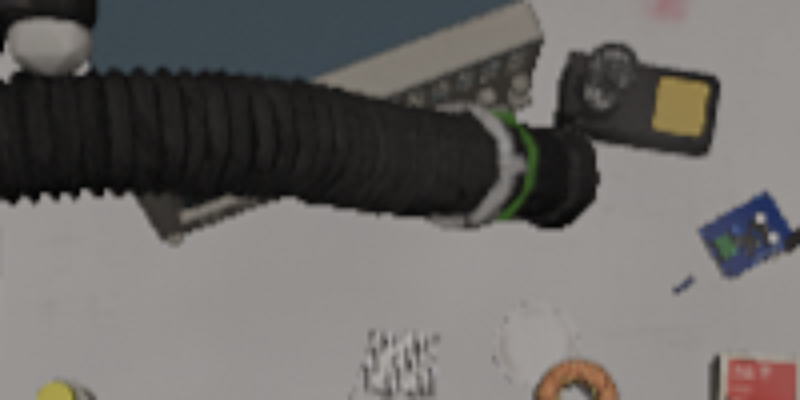

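step_arm --targets "-10 -50 0 0;-20 -100 0 0;-30 -150 0 0;-40 -200 0 0;-50 -262 0 0;-50 -262 0 0;-50 -262 0 0;-50 -262 0 0"

```text
t: 12.55
tcp_pos: [0.4711, -0.2641, 0.2064]
tool_rot: [0.0, 1.0, 0.001, -0.001]
force: [-0.4, 0.4, -0.6]
finger_gap: 0.998
gripper_force: 0.0
```

```bash
python3 - <<'E'
from h import *
s=look('toroid_mid',.014,'w9.png',1); go([.573,-.264,.1],180,s)
E
```

```text
toroid_mid 0.82 [318.3 273.1] [ 0.5763 -0.2673  0.014 ]
 ellipse [318.6 272.1] [55.7 58.7] [ 0.5752 -0.2669  0.014 ] [ 0.5678 -0.2668  0.028 ]
go [ 0.573 -0.264  0.1  ] shift [-1.021e+02 -1.000e-01  1.062e+02] turn -0.0 now [ 0.4711 -0.2641  0.2064] t 12.55
```

The nozzle ends at top pixel (365,135), x≈0.70, so there is about 4–5 cm of clearance beyond the gripper at the toroid. Approach, then one close look.

step_arm --targets "-40 -2 20 0;-80 -3 60 0;-102 -3 110 0;-102 -3 136 0;-102 -3 136 0;-102 -3 136 0;-102 -3 136 0"

```text
t: 13.4
tcp_pos: [0.5743, -0.2683, 0.0738]
tool_rot: [-0.0, 1.0, -0.001, 0.001]
force: [0.1, -0.3, -0.8]
finger_gap: 1.0
gripper_force: 0.0
```

```bash
python3 - <<'E'
from h import *
s=look('toroid_mid',.014,'w10.png',1); go([.573,-.267,-.0],180,s)
E
```

```text
toroid_mid 0.95 [319.8 223.7] [ 0.5753 -0.2696  0.014 ]
 ellipse [324.1 224.3] [96.5 97.8] [ 0.5757 -0.2668  0.014 ] [ 0.5706 -0.2669  0.028 ]
go [ 0.573 -0.267 -0.   ] shift [ 1.5  1.5 73.7] turn 0.0 now [ 0.5743 -0.2683  0.0738] t 13.4
```

View pics/w10.png

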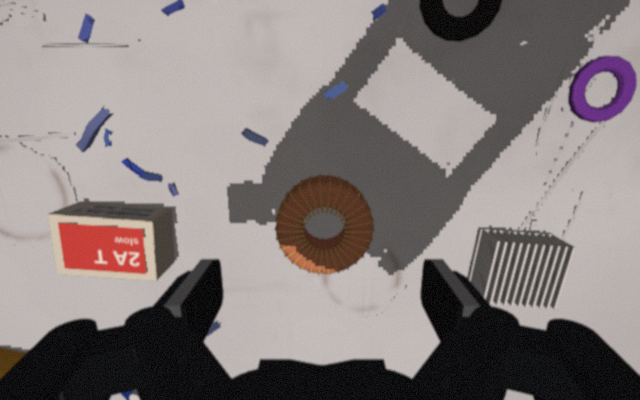

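The toroid is at (324,224), midway between the fingertips, with the fuse box (115,240) and heat sink (520,265) both clear of the finger paths. Down and grip.

step_arm --targets "0.5 1.5 40 0;0.5 1.5 65 0;0.5 1.5 73 0;0.5 1.5 73 0;0.5 1.5 73 0"

```text
t: 14.05
tcp_pos: [0.5739, -0.2674, -0.0002]
tool_rot: [0.0, 1.0, -0.001, 0.001]
force: [-0.7, 0.0, -0.1]
finger_gap: 1.0
gripper_force: 0.0
```

step_arm --targets "0 0 0 0;0 0 0 0;0 0 0 0;0 0 0 0;0 0 0 0;0 0 0 0" --gripper 1 --squeeze 60

```text
t: 14.65
tcp_pos: [0.5738, -0.267, 0.0002]
tool_rot: [0.0, 1.0, -0.001, 0.001]
force: [-0.9, 0.7, 6.2]
finger_gap: 0.618
gripper_force: 62.0
```

step_arm --targets "0 0 -10 0;0 0 -30 0;0 0 -60 0;0 0 -110 0;40 0 -140 0;80 0 -170 0;110 0 -200 0;110 0 -200 0;110 0 -200 0"

```text
t: 15.55
tcp_pos: [0.463, -0.2669, 0.1996]
tool_rot: [0.0, 1.0, -0.001, 0.001]
force: [-0.3, -0.3, -2.1]
finger_gap: 0.616
gripper_force: 63.6
```

```bash
python3 - <<'E'
from h import *
s=look('toroid_mid',.014,'w11.png',1); z=s['tcp_pos'][2]
m=manip.masks_of('wrist','toroid_mid')[0]['pixels']; v,u=np.nonzero(m); print(u.min(),u.max(),v.min(),v.max())
for zz in (0.014,.028): print(zz,ray('wrist',[320,(v.min()+v.max())/2],z+zz,s)-s['tcp_pos'])
go([.465,-.004,.21],180,s)
E
```

```text
toroid_mid 0.8 [321.  284.7] [ 0.5796 -0.2679  0.014 ]
 ellipse [321.4 285. ] [141.5 151.8] [ 0.58   -0.2675  0.014 ] [ 0.572  -0.2674  0.028 ]
253 390 208 360
0.014 [ 0.00176651 -0.00068099  0.014     ]
0.028 [-0.00623117 -0.00058115  0.028     ]
go [ 0.465 -0.004  0.21 ] shift [ -1.8 262.9 -10.8] turn -0.1 now [ 0.463  -0.2669  0.1996] t 15.55
```

step_arm --targets "-10 50 0 0;-20 100 0 0;-30 150 0 0;-40 200 0 0;-58 263 0 0;-58 263 0 0;-58 263 50 0;-58 263 95 0;-58 263 95 0;-58 263 95 0;-58 263 95 0"

```text
t: 16.85
tcp_pos: [0.5228, -0.004, 0.105]
tool_rot: [-0.0, 1.0, -0.0, 0.002]
force: [0.1, -0.5, -1.4]
finger_gap: 0.616
gripper_force: 64.4
```

```bash
python3 - <<'E'
from h import *
s,im=snap('wrist','w12.png'); cv2.imwrite('pics/w12c.png',im[150:400,160:480,::-1].repeat(2,0).repeat(2,1)); go([.5217,-.0038,.018],180,s)
E
```

```text
go [ 0.522 -0.004  0.018] shift [ 1.4  0.3 87. ] turn 0.0 now [ 0.5228 -0.004   0.105 ] t 16.85
```

View pics/w12c.png

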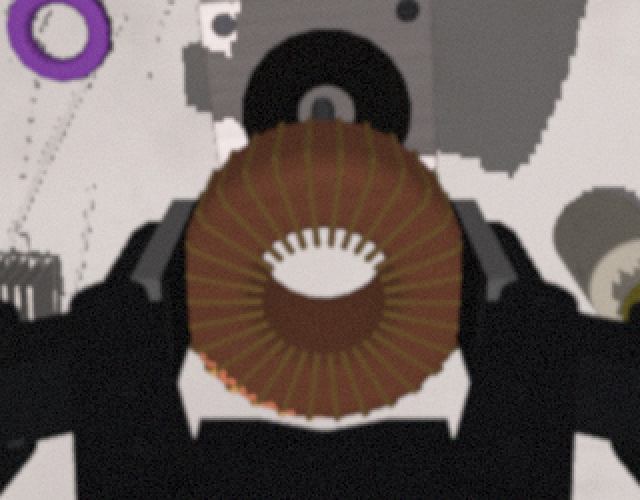

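The toroid is held level, its bore (crop column 323) in line with the stud (crop 323,105). Lowering.

step_arm --targets "1 0 25 0;1 0 45 0;1 0 60 0;1 0 75 0;1 0 84 0;1 0 87 0;1 0 87 0;1 0 87 0"

```text
t: 17.7
tcp_pos: [0.5208, -0.0038, 0.0173]
tool_rot: [-0.0, 1.0, -0.0, 0.001]
force: [-0.1, 0.5, -0.6]
finger_gap: 0.617
gripper_force: 64.4
```

step_arm --targets "0 0 0 0;0 0 0 0;0 0 0 0;0 0 0 0;0 0 0 0" --gripper 0

```text
t: 18.2
tcp_pos: [0.52, -0.0036, 0.0164]
tool_rot: [-0.0, 1.0, -0.0, 0.0]
force: [0.3, -0.5, -0.1]
finger_gap: 1.002
gripper_force: 0.0
```

step_arm --targets "0 0 -30 0;0 0 -80 0;0 0 -130 0;0 0 -180 0;60 -60 -190 0;80 -110 -190 0;80 -190 -190 0;80 -190 -190 0;80 -190 -190 0;80 -190 -190 0"

```text
t: 19.2
tcp_pos: [0.4398, -0.1956, 0.2063]
tool_rot: [0.002, 1.0, -0.0, 0.0]
force: [1.1, 0.5, 0.4]
finger_gap: 0.999
gripper_force: 0.0
```

```bash
python3 - <<'E'
from h import *
s=look('small_pad_mid',.003,'w13.png',2)
for n,k in (('scene','toroid_mid'),('top','toroid_mid')):
    manip.snapshot(n); print(n,[(round(r['p'],2),np.round(ray(n,r['position'],.03),3)) for r in manip.mark_of(n,k)[:2]])
go([.443,-.19,.06],180,s)
E
```

```text
small_pad_mid 0.89 [327.5 177.7] [ 0.4407 -0.1894  0.003 ]
 ellipse [326.4 180.5] [41.2 42.1] [ 0.4437 -0.1905  0.003 ] [ 0.443  -0.1905  0.006 ]
scene [(0.93, array([ 0.524, -0.001,  0.03 ]))]
top [(0.77, array([ 0.517, -0.005,  0.03 ]))]
go [ 0.443 -0.19   0.06 ] shift [ -3.1   5.6 146.3] turn -0.2 now [ 0.4398 -0.1956  0.2063] t 19.2
```

step_arm --targets "-3 5 50 0;-3 5 100 0;-3 5 146 0;-3 5 146 0;-3 5 146 0;-3 5 146 0"

```text
t: 20.15
tcp_pos: [0.4446, -0.1893, 0.0627]
tool_rot: [-0.0, 1.0, -0.001, 0.002]
force: [-0.2, -0.4, 0.1]
finger_gap: 1.006
gripper_force: 0.0
```

```bash
python3 - <<'E'
from h import *
s=look('small_pad_mid',.003,'w14.png',1); go([.443,-.1905,.0],180,s)
E
```

```text
small_pad_mid 0.88 [320.5 221.8] [ 0.4443 -0.1902  0.003 ]
 ellipse [319.6 220.6] [68.5 72.1] [ 0.4435 -0.1907  0.003 ] [ 0.4424 -0.1907  0.006 ]
go [ 0.443 -0.19   0.   ] shift [ 1.8 -1.  62.7] turn 0.0 now [ 0.4446 -0.1893  0.0627] t 20.15
```

step_arm --targets "1.5 -1 40 0;1.5 -1 57 0;1.5 -1 61.5 0;1.5 -1 61.5 0;1.5 -1 61.5 0"

```text
t: 20.8
tcp_pos: [0.4423, -0.1902, 0.0002]
tool_rot: [-0.0, 1.0, -0.001, 0.001]
force: [0.9, -0.2, 0.3]
finger_gap: 1.0
gripper_force: 0.0
```

step_arm --targets "0 0 0 0;0 0 0 0;0 0 0 0;0 0 0 0;0 0 0 0;0 0 0 0;0 0 0 0" --gripper 1 --squeeze 40

```text
t: 21.5
tcp_pos: [0.4418, -0.1898, -0.0003]
tool_rot: [-0.0, 1.0, -0.0, 0.0]
force: [-0.4, 0.5, 7.5]
finger_gap: 0.481
gripper_force: 39.5
```

step_arm --targets "0 0 -10 0;0 0 -30 0;0 0 -60 0;0 0 -110 0;0 0 -160 0;0 0 -200 0;0 0 -200 0;0 0 -200 0"

```text
t: 22.3
tcp_pos: [0.4415, -0.1896, 0.2]
tool_rot: [-0.0, 1.0, -0.001, 0.001]
force: [-0.7, -0.3, 0.0]
finger_gap: 0.48
gripper_force: 40.6
```

```bash
python3 - <<'E'
from h import *
s,im=snap('wrist','w15.png'); m=[r for r in manip.masks_of('wrist','small_pad_mid')]
for r in m[:2]:
    v,u=np.nonzero(r['pixels']); c=[(u.min()+u.max())/2,(v.min()+v.max())/2]; print(round(r['p'],2),u.min(),u.max(),v.min(),v.max(),ray('wrist',c,s['tcp_pos'][2]+.005,s)-s['tcp_pos'])
go([.522,-.004,.2],180,s)
E
```

```text
0.81 276 367 225 318 [ 5.94777731e-04 -5.50599002e-05  5.00000000e-03]
go [ 0.522 -0.004  0.2  ] shift [-8.050e+01  1.856e+02 -1.000e-01] turn 0.0 now [ 0.4415 -0.1896  0.2   ] t 22.3
```

step_arm --targets "-20 46 0 0;-40 92 0 0;-60 140 0 0;-78 186 0 0;-78 186 0 0;-78 186 40 0;-78 186 85 0;-78 186 85 0;-78 186 85 0;-78 186 85 0"

```text
t: 23.4
tcp_pos: [0.5204, -0.0043, 0.1151]
tool_rot: [0.0, 1.0, -0.0, 0.001]
force: [0.1, 0.6, -0.3]
finger_gap: 0.482
gripper_force: 40.7
```

```bash
python3 - <<'E'
from h import *
s,im=snap('wrist','w16.png'); cv2.imwrite('pics/w16c.png',im[150:400,160:480,::-1].repeat(2,0).repeat(2,1)); go([.5203,-.0038,.0455],180,s)
E
```

```text
go [ 0.52  -0.004  0.046] shift [ 0.3  0.6 69.6] turn -0.0 now [ 0.5204 -0.0043  0.1151] t 23.4
```

View pics/w16c.png

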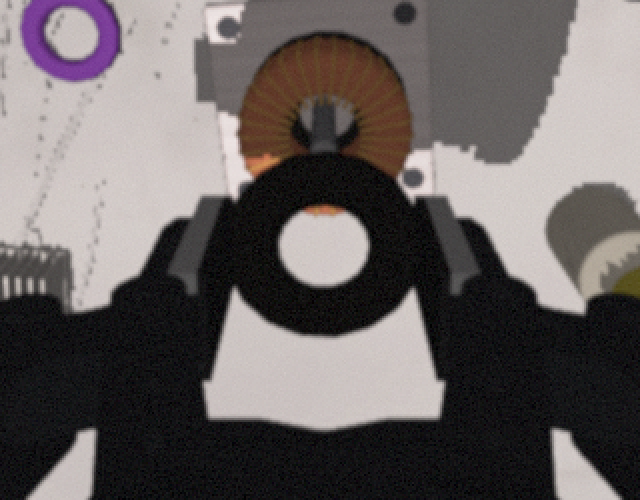

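The toroid lies flat around the stud (crop 325,120), and the small pad's hole (crop 324,245) is in line with the stud. Lowering.

step_arm --targets "0 0.5 25 0;0 0.5 45 0;0 0.5 60 0;0 0.5 69.5 0;0 0.5 69.5 0;0 0.5 69.5 0"

```text
t: 24.05
tcp_pos: [0.5204, -0.0034, 0.0455]
tool_rot: [0.0, 1.0, -0.0, 0.001]
force: [0.4, -0.1, -0.5]
finger_gap: 0.48
gripper_force: 40.7
```

step_arm --targets "0 0 0 0;0 0 0 0;0 0 0 0;0 0 0 0;0 0 0 0" --gripper 0

```text
t: 24.55
tcp_pos: [0.5195, -0.0031, 0.0444]
tool_rot: [-0.0, 1.0, -0.0, 0.0]
force: [0.5, -0.3, 1.1]
finger_gap: 1.001
gripper_force: 0.0
```

step_arm --targets "0 0 -30 0;0 0 -70 0;0 0 -110 0;0 0 -150 0;50 40 -160 0;58 80 -160 0;58 119 -160 0;58 119 -160 0;58 119 -160 0"

```text
t: 25.45
tcp_pos: [0.4613, 0.1166, 0.2044]
tool_rot: [-0.001, 1.0, -0.0, 0.0]
force: [0.3, 0.4, 1.0]
finger_gap: 1.001
gripper_force: 0.0
```

```bash
python3 - <<'E'
from h import *
s=look('steel_washer_mid',.003,'w17.png',3)
for n in ('scene','top'):
    manip.snapshot(n); print(n,[(round(r['p'],2),np.round(ray(n,r['position'],.047),3)) for r in manip.mark_of(n,'small_pad_mid')[:2]])
go([.4615,.115,.06],180,s)
E
```

```text
steel_washer_mid 0.98 [320.1 178.8] [0.4629 0.115  0.003 ]
steel_washer_mid 0.72 [119.3 205.9] [ 0.493  -0.0992  0.003 ]
 ellipse [118.1 205.9] [34.3 37.2] [ 0.493  -0.1004  0.003 ] [ 0.4921 -0.0985  0.006 ]
 ellipse [320.2 178.3] [33.7 34.7] [0.4625 0.115  0.003 ] [0.4618 0.115  0.006 ]
 ellipse [380.7 232.6] [30.9 33.3] [0.5226 0.1812 0.003 ] [0.5215 0.1807 0.006 ]
scene [(0.78, array([ 0.524, -0.004,  0.047]))]
top [(0.74, array([0.528, 0.007, 0.047]))]
go [0.462 0.115 0.06 ] shift [ -0.2  -1.5 144.4] turn 0.2 now [0.4613 0.1166 0.2044] t 25.45
```

step_arm --targets "-1 -1.5 50 0;-1 -1.5 100 0;-1 -1.5 144 0;-1 -1.5 144 0;-1 -1.5 144 0;-1 -1.5 144 0"

```text
t: 26.4
tcp_pos: [0.4643, 0.1142, 0.0625]
tool_rot: [0.0, 1.0, 0.0, 0.002]
force: [0.9, 0.0, 0.7]
finger_gap: 1.001
gripper_force: 0.0
```

```bash
python3 - <<'E'
from h import *
s=look('steel_washer_mid',.003,'w18.png',2); go([.462,.115,.001],180,s)
E
```

```text
steel_washer_mid 0.97 [419.5 305. ] [0.5244 0.1813 0.003 ]
steel_washer_mid 0.61 [324.8 221.9] [0.464  0.1163 0.003 ]
 ellipse [323.  219.1] [55.7 57.9] [0.4621 0.1151 0.003 ] [0.4611 0.1151 0.006 ]
 ellipse [ 10.5 265. ] [29.8 50.1] [ 0.4941 -0.091   0.003 ] [ 0.4926 -0.088   0.006 ]
go [0.462 0.115 0.001] shift [ 2.6  0.8 61.5] turn -0.0 now [0.4643 0.1142 0.0625] t 26.4
```

step_arm --targets "2.3 1 40 0;2.3 1 57 0;2.3 1 61.5 0;2.3 1 61.5 0;2.3 1 61.5 0"

```text
t: 27.05
tcp_pos: [0.4612, 0.1154, 0.0001]
tool_rot: [-0.0, 1.0, 0.0, 0.001]
force: [-0.9, 0.2, 1.4]
finger_gap: 0.991
gripper_force: 0.0
```

step_arm --targets "0 0 0 0;0 0 0 0;0 0 0 0;0 0 0 0;0 0 0 0;0 0 0 0;0 0 0 0;0 0 0 0" --gripper 1 --squeeze 50

```text
t: 27.85
tcp_pos: [0.4604, 0.1154, -0.0004]
tool_rot: [0.0, 1.0, 0.0, 0.001]
force: [-1.1, 0.1, 6.8]
finger_gap: 0.38
gripper_force: 48.9
```

step_arm --targets "0 0 -10 0;0 0 -30 0;0 0 -60 0;0 0 -110 0;0 0 -160 0;0 0 -200 0;0 0 -200 0;0 0 -200 0"

```text
t: 28.65
tcp_pos: [0.4602, 0.1154, 0.1999]
tool_rot: [-0.0, 1.0, -0.0, 0.001]
force: [0.3, -0.1, -0.3]
finger_gap: 0.379
gripper_force: 49.9
```

```bash
python3 - <<'E'
from h import *
s,im=snap('wrist','w19.png'); m=[r for r in manip.masks_of('wrist','steel_washer_mid')]
for r in m[:3]:
    v,u=np.nonzero(r['pixels']); c=[(u.min()+u.max())/2,(v.min()+v.max())/2]; print(round(r['p'],2),u.min(),u.max(),v.min(),v.max(),ray('wrist',c,s['tcp_pos'][2]+.005,s)-s['tcp_pos'])
go([.521,-.004,.2],180,s)
E
```

```text
0.79 286 357 234 310 [ 8.43237457e-04 -6.13878943e-05  5.00000000e-03]
0.73 365 399 219 251 [-0.01703949  0.02632971  0.005     ]
0.73 98 135 191 225 [-0.02934969 -0.0873858   0.005     ]
go [ 0.521 -0.004  0.2  ] shift [ -60.8 -119.4    0. ] turn 0.0 now [0.4602 0.1154 0.1999] t 28.65
```

step_arm --targets "-15 -30 0 0;-30 -60 0 0;-45 -90 0 0;-60 -119 0 0;-60 -119 0 0;-60 -119 40 0;-60 -119 78 0;-60 -119 78 0;-60 -119 78 0;-60 -119 78 0"

```text
t: 29.75
tcp_pos: [0.5209, -0.0034, 0.1218]
tool_rot: [-0.0, 1.0, -0.0, 0.001]
force: [0.9, 0.0, 0.2]
finger_gap: 0.379
gripper_force: 50.0
```

```bash
python3 - <<'E'
from h import *
s,im=snap('wrist','w20.png'); cv2.imwrite('pics/w20c.png',im[150:400,160:480,::-1].repeat(2,0).repeat(2,1)); go([.5203,-.0038,.0515],180,s)
E
```

```text
go [ 0.52  -0.004  0.052] shift [ 0.7 -0.4 70.3] turn 0.0 now [ 0.5209 -0.0034  0.1218] t 29.75
```

View pics/w20c.png

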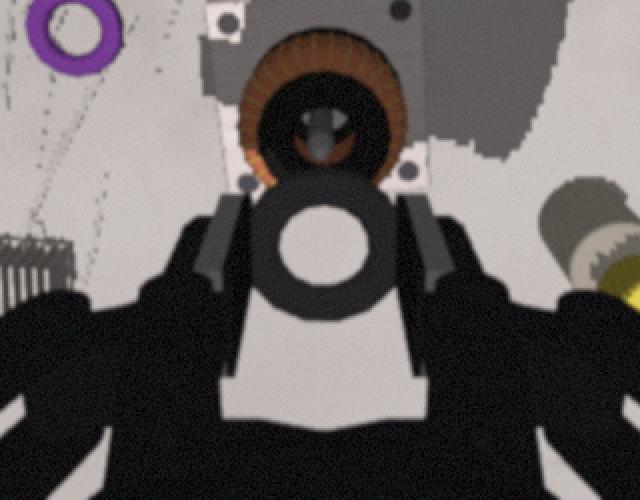

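The small pad lies flat on the toroid around the stud (crop 322,130), and the washer's hole (crop 323,245) is in line. Lowering the washer.

step_arm --targets "0.5 -0.7 25 0;0.5 -0.7 45 0;0.5 -0.7 60 0;0.5 -0.7 70 0;0.5 -0.7 70 0;0.5 -0.7 70 0"

```text
t: 30.4
tcp_pos: [0.5204, -0.0044, 0.0517]
tool_rot: [-0.0, 1.0, -0.0, 0.001]
force: [-1.4, -0.0, -0.8]
finger_gap: 0.385
gripper_force: 50.0
```

step_arm --targets "0 0 0 0;0 0 0 0;0 0 0 0;0 0 0 0;0 0 0 0" --gripper 0

```text
t: 30.9
tcp_pos: [0.5198, -0.0043, 0.051]
tool_rot: [0.0, 1.0, -0.0, 0.0]
force: [-0.1, 0.1, -0.2]
finger_gap: 1.001
gripper_force: 0.0
```

step_arm --targets "0 0 -30 0;0 0 -70 0;0 0 -110 0;0 0 -150 0;50 0 -160 0;90 0 -160 0;90 0 -160 0;90 0 -160 0"

```text
t: 31.7
tcp_pos: [0.4291, -0.0042, 0.2111]
tool_rot: [0.0, 1.0, -0.0, 0.0]
force: [0.4, -0.0, 0.0]
finger_gap: 0.997
gripper_force: 0.0
```

```bash
python3 - <<'E'
from h import *
s,im=snap('wrist','w21.png'); cv2.imwrite('pics/w21c.png',im[180:340,200:440,::-1].repeat(3,0).repeat(3,1)); print(s['tcp_pos'])
E
```

```text
[ 0.42909047 -0.00422586  0.21114044]
```

View pics/w21c.png

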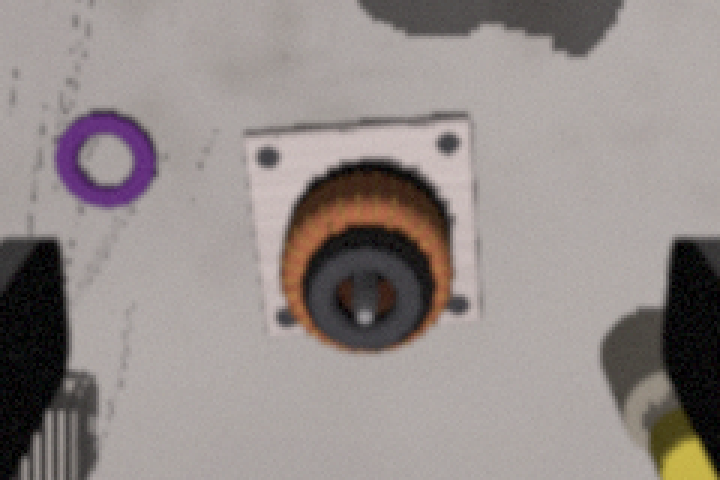

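The full stack is seated concentrically around the stud (crop 366,295): wide pad, toroid, small pad, washer. Nothing touches the gripper, so I'm handing in.

```bash
python3 -c "
from station import manip
print(manip.sign_off())"
```

```text
the job is handed in; nothing more can be done
None
```

The job is handed in at about 32 s of the 131 s limit: wide pad, toroid, small pad and steel washer are on the stud in that order, released, and the last picture shows them seated round it; no verdict was returned.

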